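# Latch the seedling guard cage

## Task

Shut the gate of the seedling guard cage: take the red handle, lift the latch bar over the lip of the yellow keeper, swing the gate to, and let the bar down fully home in the keeper's notch so that it holds the gate by itself. Be gentle: do not ram or force the bar against the keeper, and leave the pots, tools and tray around it where they are.

Things in the scene. Friction and masses are not known exactly. Their poses are not given: they have to be found in the camera images.
- cage: Low wire-mesh cage on a 260 x 340 mm plywood board, 160 mm tall, open at the top, fixed to the bench. Origin: centre of the board's underside. Its x axis points into the cage (away from the gate), y along the shut gate from hinge post to latch post, z up. Hinge axis at (-100, -118) mm in this frame; the shut gate lies in the plane x = -100 mm.
- gate (a joint): Angle of the aluminium mesh gate (235 x 16 mm, top 150 mm up), rad. 0 = parallel to the cage front (latched it may rest up to 0.09 either way, as the keeper is set); grows as its free end swings out of the cage (cage -x). Starts at 0.35 to 0.6 and stays where it is left, but a sprung rubber buffer behind its free end (120 N/m) meets it at about 0.15 and pushes it open again unless it is latched.
- gate_hinge (a point): Point on the gate's upright hinge axis, 150 mm above the bench; turns with the gate: its y axis points along the gate towards the free end.
- latch_bar (a joint): Angle of the steel latch bar, rad: 0 = level, as when seated on the notch floor; grows as its free end lifts (limit 0.8). Unsupported it droops to -0.05; on top of the lip it reads about 0.12. Swings freely, drops by its weight. Pivot on the gate top rail, 90 mm from the hinge axis along the gate, 166 mm above the bench, its axis level and square to the gate.
- latch_grip (a point): Grip point on the axis of the red upright round handle (18 mm diameter) on the latch bar; the handle runs from 8 to 60 mm above the bar's centre line, this point is 42 mm above it and 105 mm from the bar pivot (195 mm from the hinge axis). Axes turn with the bar: x square to the gate, y along the bar to its free end, z up the handle. The bar is 16 mm tall, 8 mm thick.
- bar_end: Free end of the latch bar, the part that goes into the keeper: 45 mm long, 8 mm thick, 16 mm tall. Origin at its centre, 180 mm from the bar's pivot; y along the bar.
- latch_post: Timber post 50 x 40 mm beside the gate's free end, fixed to the cage; a rubber buffer sits on its bracket behind the gate, the yellow keeper on its top. Origin under its centre at bench level, axes as the cage's. Pressing the bar end on the keeper's lip or back wall with more than 10 N bends it.
- keeper_mark (a point): Mark on the post top, at the height of the keeper's notch floor (158 mm up), axes as the cage's. The yellow keeper is clamped on slots: its notch centre is up to 20 mm from the mark along x either way, not measured. Notch 12 mm wide (x), 30 mm long (y); lip on the -x side 8 mm thick, 20 mm high; back wall on the +x side 50 mm high: a bar held between those heights stops on it right over the notch.
- notch_floor: Steel plate 76 x 30 x 12 mm on the post top, the floor of the keeper's notch, with the keeper standing over it. Origin under the post centre at bench level, as latch_post; its top is 158 mm above the bench. Do not press the bar down on it with more than 25 N.
- seedling_tray: Black tray of seedlings, 130 x 200 mm, 60 mm tall with shoots to 125 mm, standing in the cage. Origin under its centre. Leave alone.
- clay_pot_in (a point): Terracotta pot, 90 mm wide, 85 mm tall; point on its inner floor. Leave alone.
- black_pot_in (a point): Black plastic pot, 80 mm wide, 75 mm tall; point on its inner floor. Leave alone.
- spray_bottle: White bottle with blue cap, 64 mm wide, 150 mm tall, origin under its centre, on the latch-post side of the cage. Leave alone.
- trowel: Flat-bladed hand trowel with dark wooden handle, 180 mm long, lying on the bench, origin under its middle. Leave alone.
- tin_cup: Blue mug, 70 mm wide, 70 mm tall, origin under its centre, on the hinge side of the cage. Leave alone.
- feed_jar: Amber jar with green cap, 70 mm wide, 80 mm tall, origin under its centre, on the bench in front to the left. Leave alone.

How it is judged:
On the way, in this order (a step that is already met when the one before it is completed fails the run):
1. the gate is swung to while the latch bar is held up over the keeper's lip (value of joint gate below 0.1 rad and value of joint latch_bar above 0.085 rad), for 0.1 s.
2. the latch bar is down in the keeper's notch with the gate shut (value of joint gate between -0.1 and 0.1 rad and value of joint latch_bar between -0.03 and 0.03 rad), for 0.3 s.
At the end, for the whole second after the job is handed in: The gate is shut (its angle within 0.1 rad of parallel to the cage front) and at rest, and the latch bar lies level (within 0.03 rad) and still on the floor of the keeper's notch, held by itself (all of step 2 and velocity of joint gate between -0.05 and 0.05 rad/s and velocity of joint latch_bar between -0.05 and 0.05 rad/s); the robot touches nothing.
It fails at once if the bar's end is rammed or forced against the keeper's lip or back wall (over 10 N) (contact force between bar_end and latch_post above 10 N).
It fails at once if the bar's end is pressed down hard on the notch floor (over 25 N) (contact force between bar_end and notch_floor above 25 N).
It fails at once if a pot, bottle, mug, jar, the trowel or the seedling tray is moved by more than 30 mm (distance of any of clay_pot_in, black_pot_in, spray_bottle, trowel, tin_cup, feed_jar, seedling_tray from where it was at the start of the episode above 0.03 m).
It also fails if it takes over 61 s, if anything falls off the work surface, if the arm or the gripper's body presses on something with over 40 N, if the wrist force passes 120 N, or if a joint passes its speed limit or range.

## Robot

A 6-joint arm with a two-finger parallel gripper is mounted at the origin on the work surface. World frame = base frame: x ahead of the robot, y to its left, z up, the work surface at z = 0. Lengths are in m, angles in rad, forces in N, time in s.
With the tool pointing down it reaches from about 0.3 to 0.95 m from the base axis. Payload 3.1 kg.
Tool frame: the origin (TCP) lies at the very end of the fingers, on their centre line; the grasp point (between the pads) lies behind it (grip_depth is the x of the grasp point in the tool frame, in m); x points along the fingers, y is the direction in which the jaws open and shut, and the axes are right-handed (so a half turn about x gives the same grasp; the last joint's range is limited). The gripper opens to 85 mm and grips with 20 to 120 N. Pads are 22 mm wide; open, the fingers measure 114 mm over their backs; the gripper's body (76 mm by 85 mm) begins 54 mm behind the grasp point. The pads swing forward as they close: fully open they stand 13 mm farther back than shut.
Start: joints at [1.07, 0.308, 1.634, -0, 1.2, -0.07], TCP at [0.261, 0.568, 0.231] pointing down, gripper open.
Joint ranges: [-3.06, 3.06], [-0.79, 1.96], [0.05, 2.63], [-1.19, 4.34], [0.05, 2.64], [-2.94, 2.94]. Speed limits (rad/s): [2.79, 2.79, 3.14, 3.14, 3.14, 3.14].

## Interface

Orientations are given as a rotation vector (axis times angle).
In Python, from station import get_state, camera, job_done, grip_depth gives the robot as it stands.
- The arm moves only by the tool step_arm, never from a script. Its argument "increments" is a list of rows, each a list of 5 numbers: the opening, from 0 (shut) to 1 (fully open), then the shift along the tool's x, y, z scaled (see below), then the turn about the tool's x scaled (see below). In form: [[fingers, tx, ty, tz, spin], ...]. A call has exactly 5 rows; each row shifts and turns the pose as measured when the row begins, along the tool's axes as they then stand; what a row does not reach is not made up. The controller multiplies each number of a shift by 0.2 m and each number of a turn by 30 degrees. A row lasts 1/10 s, in which the tool goes at most 50 mm and 8.59 degrees, less where a joint would pass 70% of its speed; a pose out of reach is approached as far as the arm can. A call with a number of a shift or a turn outside -1 to 1 is refused whole. A call with a gripper value outside its range is refused whole. The fingers move at their own pace and stop on an object; "newtons" is the grip in N (left out, the last holds). Time passes only in rows, so rows that do not move let the fingers close, or fill a call up. It gives the time, the measured TCP pose, the force and the opening at its end, in the units of the state.
- get_state(): the state, without advancing time (a new reading comes with each control period).
- camera(name): name is "scene" or "top" or "wrist"; returns a dict with "color" (384x512x3 uint8, red, green, blue), "fx", "fy", "cx", "cy" (pixels), "camera_from_world" (4x4, takes a point from world to camera coordinates). Camera axes: x right, y down, z forward; pixel columns grow to the right and rows downward; lengths in m; the calibration is good to about 2 mm. The wrist camera is an equidistant fisheye: a pixel r from the principal point sees the ray r / f radians off the axis. A picture is of the moment at which its call begins. There is no depth.
- job_done(): hands the job in, once; it reports no verdict.
The state is a dict: "clock": time; "q": joint angles; "qvel": joint speeds; "joint_torque": joint torques, N m; "position": TCP position; "eef_rot": TCP orientation; "contact_force": force on the tool from outside, world axes, zero at the start; "torque": the same for the moment, N m; "width": finger opening in m.
Only numpy, scipy, OpenCV 4.12 (cv2) and the standard library are available. Lean on these libraries where they do the work, as an engineer would, in place of code of your own. Each camera call takes 0.05 s, during which the arm holds its last target. There are 200 camera calls.

## Working session

There is one attempt and no reset: what is moved stays moved. The work goes in short steps, Python scripts to look and compute and a tool call to move; the robot and the scene stay as the last step left them, time stands still between calls to the robot, and variables do not carry over. Pictures are saved under pics/ and viewed, about 8 in all and at most 12, crops included, and the job is handed in when it is done.

Besides the shell and the picture viewer there is one more tool, called after ">>>" in YAML: its name, and indented under it one key for each argument. step_arm: Moves the arm, as the interface text tells. Shifts and turns lie within -1 to 1; 1 stands for 0.2 m of shift or 30 degrees of turn. Its arguments: {"type":"object","properties":{"increments":{"type":"array","items":{"type":"array","items":{"type":"number","minimum":-1,"maximum":1}}},"newtons":{"type":"number"}},"required":["increments"]}

```bash
mkdir -p pics; ls; python3 - <<'E'
from station import *
import cv2,numpy as np
s=get_state();print(s, grip_depth)
a=camera("scene");b=camera("top")
for n,c in(("scene",a),("top",b)):
    cv2.imwrite(f"pics/{n}0.png",c["color"][:,:,::-1]); print(n,c["fx"],c["cx"],c["cy"],np.round(c["camera_from_world"],3).tolist())
E
```

```text
pics
{'clock': 0.0, 'q': array([ 1.07028452e+00,  3.09049331e-01,  1.63518331e+00,  1.86930080e-05,
        1.19971377e+00, -6.96612598e-02]), 'qvel': array([-0.00092316, -0.00107353,  0.00074283,  0.00198786,  0.00052983,
       -0.00082432]), 'joint_torque': array([-5.49649139e-04, -4.15235317e+01, -2.76672614e+01,  1.99735780e-05,
        9.92851885e-03,  1.02550408e-05]), 'position': array([0.26062735, 0.56715555, 0.23002103]), 'eef_rot': array([ 0.33617013,  1.54493362, -0.33973334]), 'contact_force': array([ 0.52938892, -0.79675876,  0.21385824]), 'torque': array([-0.00057148, -0.00267333,  0.00591294]), 'width': 0.08569055490542021} -0.0187
scene 470.76222298189987 252.82966488574982 183.99515447047878 [[-0.135, 0.991, -0.015, 0.055], [0.84, 0.107, -0.531, -0.375], [-0.525, -0.085, -0.847, 1.894], [0.0, 0.0, 0.0, 1.0]]
top 460.90389398545085 257.3140148257122 197.42728132330845 [[-0.025, -0.999, 0.019, -0.001], [-0.998, 0.024, -0.06, 0.527], [0.06, -0.021, -0.998, 1.546], [0.0, 0.0, 0.0, 1.0]]
```

```bash
python3 - <<'E'
import cv2,numpy as np
a=cv2.imread("pics/scene0.png");b=cv2.imread("pics/top0.png")
cv2.imwrite("pics/both.png",cv2.resize(np.vstack([a,b]),(0,0),fx=.78,fy=.78))
E
```

```text
(no output)
```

View pics/both.png

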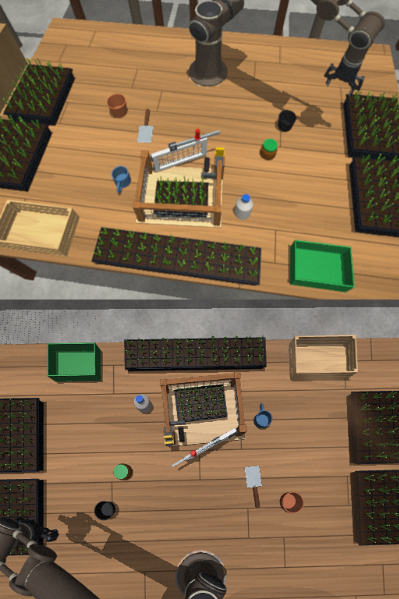

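Both views show the cage in front of the robot. The gate is open towards the robot, the red handle is on its free half, and the yellow keeper is on the +y side post. I'll zoom in and triangulate.

```bash
cat > h.py <<'E'
from station import *
import cv2,numpy as np
def ray(c,u,v):
    T=c["camera_from_world"];R=T[:3,:3];d=np.array([(u-c["cx"])/c["fx"],(v-c["cy"])/c["fy"],1.])
    return -R.T@T[:3,3],R.T@d
def onz(c,u,v,z):
    o,d=ray(c,u,v);return o+d*(z-o[2])/d[2]
def tri(c1,p1,c2,p2):
    o1,d1=ray(c1,*p1);o2,d2=ray(c2,*p2)
    t=np.linalg.lstsq(np.c_[d1,-d2],o2-o1,rcond=None)[0]
    a,b=o1+d1*t[0],o2+d2*t[1];return (a+b)/2,np.linalg.norm(a-b)
def blobs(c,lo,hi,amin=8):
    h=cv2.cvtColor(c["color"],cv2.COLOR_RGB2HSV);m=cv2.inRange(h,np.array(lo),np.array(hi))
    n,l,s,ce=cv2.connectedComponentsWithStats(m);return [(s[i].tolist(),ce[i].round(1).tolist()) for i in range(1,n) if s[i][4]>=amin]
def proj(c,p):
    q=c["camera_from_world"]@np.r_[p,1];return np.array([c["fx"]*q[0]/q[2]+c["cx"],c["fy"]*q[1]/q[2]+c["cy"]])
E
python3 - <<'E'
from h import *
a=camera("scene");b=camera("top")
for n,c in(("scene",a),("top",b)):
    print(n,"red",blobs(c,(0,190,90),(5,255,255)),"yel",blobs(c,(22,170,120),(32,255,255)))
A=cv2.resize(a["color"][160:295,160:310],(0,0),fx=4,fy=4,interpolation=3)[:,:,::-1]
B=cv2.resize(b["color"][90:225,195:330],(0,0),fx=4,fy=4,interpolation=3)[:,:,::-1]
cv2.imwrite("pics/A.png",A);cv2.imwrite("pics/B.png",B)
E
```

```text
scene red [([249, 165, 7, 14, 65], [252.7, 172.0])] yel [([276, 189, 11, 12, 114], [281.3, 194.3])]
top red [] yel []
```

View pics/A.png

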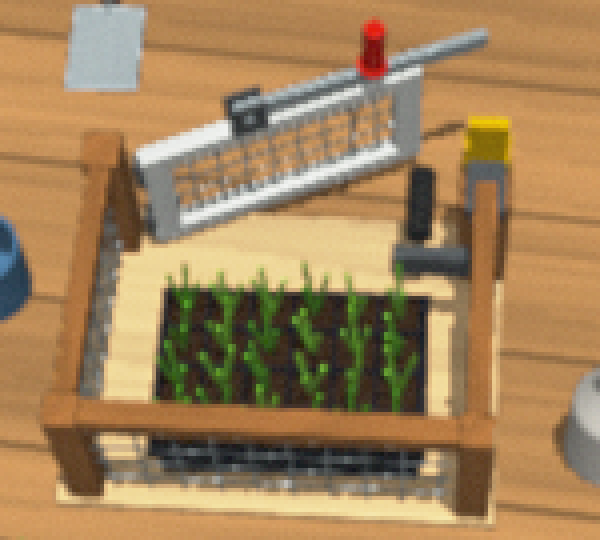

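View pics/B.png

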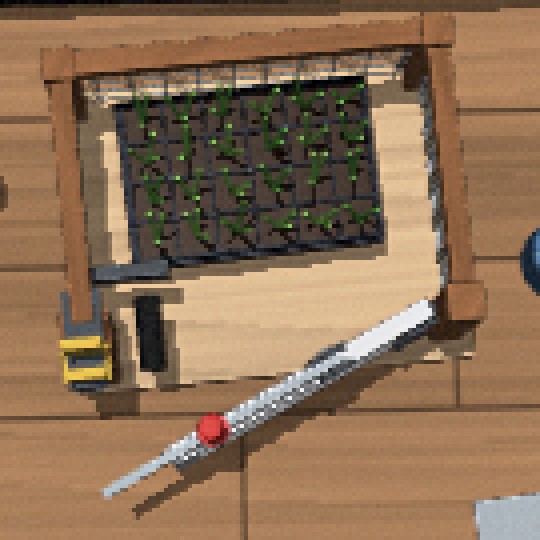

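Crop A (scene) shows the gate open, with the bar and red handle at about (372,50) and the keeper at (488,140). Crop B (top) shows:
- handle top at (212,430)
- bar tip at (105,493)
- pivot block at about (330,357)
- keeper back wall at y≈343 and lip at y≈380, with the notch at about (87,363)

Next I'll turn these into world positions.

```bash
python3 - <<'E'
from h import *
a=camera("scene");b=camera("top")
print("top red",blobs(b,(0,150,70),(8,255,255)),"\nyel",blobs(b,(20,130,100),(34,255,255),3))
f=lambda u,v:(195+u/4-.4,90+v/4-.4)
g=lambda u,v:(160+u/4-.4,160+v/4-.4)
P=lambda n,u,v,z:print(n,onz(b,*f(u,v),z)[:2].round(4))
P("tip",105,493,.162);P("handletop",212,430,.221);P("barNearPivot",345,352,.166);P("gate hinge end top",430,308,.15)
P("lip ctr",88,380,.178);P("wall ctr",84,343,.208);P("notch",87,363,.158)
P("backrail L outer",42,50,.16);P("backrail R outer",450,12,.16);P("hingepost top c",466,300,.16)
P("left rail outer y up",48,80,.16);P("left rail outer dn",65,290,.16)
print("handle tri",tri(a,g(374,24),b,f(212,430)),"low",onz(a,*g(372,74),.172))
print("hinge post scene c",onz(a,*g(103,140),.16),"back L",onz(a,*g(60,410),.16),"back R",onz(a,*g(475,430),.16))
h=cv2.cvtColor(b["color"][160:190,207:226],cv2.COLOR_RGB2HSV)
print(h[:,7:16:4,1].T, h[:,11,0])
E
```

```text
top red [([244, 193, 8, 9, 49], [247.5, 196.8]), ([381, 254, 5, 4, 8], [383.2, 255.6])] 
yel [([210, 174, 13, 12, 82], [216.0, 179.5])]
tip [0.4734 0.1014]
handletop [0.5161 0.0184]
barNearPivot [ 0.577  -0.0851]
gate hinge end top [ 0.6115 -0.1535]
lip ctr [0.559  0.1116]
wall ctr [0.5839 0.112 ]
notch [0.5739 0.1135]
backrail L outer [0.8186 0.1434]
backrail R outer [ 0.8423 -0.1752]
hingepost top c [ 0.6158 -0.1804]
left rail outer y up [0.7949 0.1391]
left rail outer dn [0.6306 0.1291]
handle tri (array([0.51616336, 0.01858022, 0.21909811]), np.float64(0.0002966873753202866)) low [0.53128073 0.01851782 0.172     ]
hinge post scene c [ 0.60978085 -0.18055444  0.16      ] back L [ 0.83234095 -0.16384946  0.16      ] back R [0.80934763 0.12939493 0.16      ]
[[144 132 138 136 143 149 139 140 135 138 106  44  36  14 140 167 166 175
  184  44  33   8 164 163 168  85  44  10 103 118]
 [ 57  20  48  35  46  42  27  21  22  37  16  26  35   0 165 167 170 181
  158  59  36  25 163 165 172  19  33  16 110 122]
 [ 94  78  86  94  90  90  86  92  93 102 136 135 154 140 141 144 161 178
  172 174 169 169 168 166 170 170  68  89 111 122]] [110  38 102  99 105 107 105 107   5  13 108 108 106   0  22  22  22  20
  21 105 109  21  23  23  21  30 115  50  17  13]
```

```bash
cat >> h.py <<'E'
from scipy.spatial.transform import Rotation as Ro
Hn=np.array([.6122,-.1546])
def grip_target(phi,th):
    "TCP position for world gate direction phi (dir=(-sin,cos)) and bar angle th"
    r=.090+.105*np.cos(th)-.042*np.sin(th); z=.166+.105*np.sin(th)+.042*np.cos(th)-.0187
    return np.r_[Hn+r*np.array([-np.sin(phi),np.cos(phi)]),z]
def need(p,phi):
    s=get_state();R=Ro.from_rotvec(s["eef_rot"]).as_matrix();d=np.array(p)-s["position"]
    n=np.array([np.cos(phi),np.sin(phi),0]);y=R[:,1]; y=y*np.sign(y@n)
    ang=np.arctan2(np.cross(y,n)@R[:,0],y@n)
    print("t",round(s["clock"],2),"pos",s["position"].round(4),"F",s["contact_force"].round(1),"T",s["torque"].round(2),"w",round(s["width"],4),"q6",s["q"][5].round(2))
    print("tool d mm",(R.T@d*1e3).round(1),"units",(R.T@d/.2).round(3),"spin deg",np.degrees(ang).round(2),"u",(np.degrees(ang)/30).round(3))
    return R
E
python3 - <<'E'
from h import *
p=grip_target(.5,-.05);print(p);p[2]=.29
print(need(p,.5).round(3))
E
```

```text
[0.51776856 0.0182556  0.1839997 ]
t 0.3 pos [0.2609 0.5676 0.2308] F [-0.4  0.2  0.3] T [-0.02  0.01 -0.05] w 0.0852 q6 -0.07
tool d mm [ -58.9 -391.9  462.8] units [-0.294 -1.96   2.314] spin deg 36.67 u 1.222
[[-0.     0.418  0.909]
 [-0.001  0.909 -0.418]
 [-1.    -0.001 -0.   ]]
```

>>> step_arm:
  increments:
    - [1,-0.08,0,0,0.25]
    - [1,-0.08,0,0,0.25]
    - [1,-0.08,0,0,0.25]
    - [1,-0.06,0,0,0.25]
    - [1,0,0,0,0.24]
  newtons: 30

```text
clock: 0.8
position: [0.2604, 0.5667, 0.291]
eef_rot: [0.856, 1.394, -0.864]
contact_force: [0.1, -0.4, 0.3]
width: 0.0854
```

```bash
python3 - <<'E'
from h import *
p=grip_target(.5,-.05);p[2]=.29
need(p,.5)
E
```

```text
t 0.8 pos [0.2604 0.5667 0.291 ] F [ 0.1 -0.4  0.3] T [-0.03 -0.03 -0.  ] w 0.0854 q6 0.6
tool d mm [  2.8 -16.1 605.6] units [ 0.014 -0.08   3.028] spin deg -1.98 u -0.066
```

>>> step_arm:
  increments:
    - [1,0,0,0.24,0]
    - [1,0,0,0.24,0]
    - [1,0,0,0.24,0]
    - [1,0,0,0.24,0]
    - [1,0,0,0.24,0]

```text
clock: 1.3
position: [0.3687, 0.3517, 0.2916]
eef_rot: [0.854, 1.397, -0.853]
contact_force: [0.8, 0.8, -0.2]
width: 0.0855
```

>>> step_arm:
  increments:
    - [1,0,0,0.24,0]
    - [1,0,0,0.24,0]
    - [1,0,0,0.24,0]
    - [1,0,0,0.2,0]
    - [1,0,0,0.1,0]

```text
clock: 1.8
position: [0.4654, 0.1596, 0.2927]
eef_rot: [0.857, 1.393, -0.852]
contact_force: [0.3, 0.2, -0.1]
width: 0.0855
```

```bash
python3 - <<'E'
from h import *
p=grip_target(.5,-.05);p[2]=.29
need(p,.5)
E
```

```text
t 1.8 pos [0.4654 0.1596 0.2927] F [ 0.3  0.2 -0.1] T [0.02 0.04 0.01] w 0.0855 q6 -0.23
tool d mm [  2.8 -17.6 149.7] units [ 0.014 -0.088  0.749] spin deg -1.61 u -0.054
```

>>> step_arm:
  increments:
    - [1,0,-0.02,0.2,-0.05]
    - [1,0,-0.02,0.2,0]
    - [1,0,-0.02,0.18,0]
    - [1,0,-0.02,0.15,0]
    - [1,0,0,0,0]

```text
clock: 2.3
position: [0.523, 0.0145, 0.2935]
eef_rot: [0.84, 1.397, -0.834]
contact_force: [0.0, 0.1, -0.9]
width: 0.0853
```

```bash
python3 - <<'E'
from h import *
p=grip_target(.5,-.05)
print(need(p,.5).round(3))
c=camera("wrist");print(c["fx"],c["cx"],c["cy"],c["camera_from_world"].round(3).tolist())
print(blobs(c,(0,150,70),(8,255,255)),blobs(c,(20,130,100),(34,255,255)))
cv2.imwrite("pics/w1.png",c["color"][:,:,::-1])
E
```

```text
t 2.3 pos [0.523  0.0145 0.2935] F [ 0.   0.1 -0.9] T [ 0.05  0.02 -0.01] w 0.0853 q6 -0.55
tool d mm [109.5  -3.5  -6.1] units [ 0.547 -0.018 -0.031] spin deg -0.3 u -0.01
[[ 0.007  0.88   0.475]
 [ 0.     0.475 -0.88 ]
 [-1.     0.006  0.003]]
297.3186396354542 259.57466536387693 191.24719418378797 [[0.88, 0.475, 0.008, -0.469], [0.448, -0.834, 0.322, -0.284], [0.159, -0.28, -0.947, 0.359], [0.0, 0.0, 0.0, 1.0]]
[([243, 165, 28, 39, 822], [256.0, 183.3]), ([65, 270, 6, 6, 11], [68.0, 272.6]), ([75, 273, 7, 7, 13], [78.0, 275.8]), ([68, 289, 4, 6, 9], [69.9, 291.8]), ([64, 301, 4, 8, 9], [65.6, 304.6])] [([333, 93, 62, 53, 1566], [365.1, 120.2]), ([440, 220, 5, 5, 10], [441.4, 222.1]), ([0, 360, 5, 6, 14], [2.0, 362.7])]
```

View pics/w1.png

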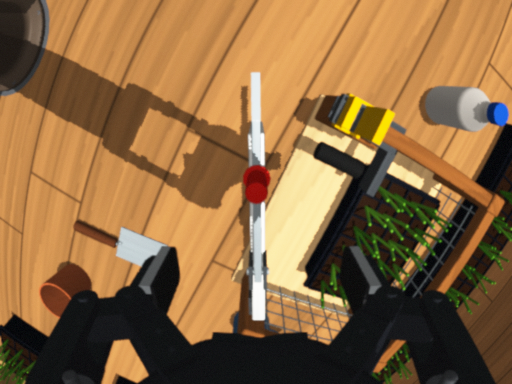

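The wrist view shows the bar vertical in the image at column ≈256. The handle is at (256,183), the keeper lip at about (348,112), and the back wall at about (375,120). I'll refine the handle and the notch from here.

```bash
cat >> h.py <<'E'
def fray(c,u,v):
    T=c["camera_from_world"];R=T[:3,:3];x,y=(u-c["cx"])/c["fx"],(v-c["cy"])/c["fy"];r=np.hypot(x,y)+1e-12
    return -R.T@T[:3,3],R.T@np.array([x/r*np.sin(r),y/r*np.sin(r),np.cos(r)])
def fonz(c,u,v,z):
    o,d=fray(c,u,v);return (o+d*(z-o[2])/d[2])
E
python3 - <<'E'
from h import *
c=camera("wrist")
print("handle mid",fonz(c,256,183.3,.196),"tip",fonz(c,255,73,.158),"barlow",fonz(c,258,318,.17))
cv2.imwrite("pics/w1k.png",cv2.resize(c["color"][80:160,310:410],(0,0),fx=7,fy=7,interpolation=3)[:,:,::-1])
E
```

```text
handle mid [0.51648215 0.02212754 0.196     ] tip [0.47120108 0.10398441 0.158     ] barlow [ 0.60059389 -0.13053487  0.17      ]
```

View pics/w1k.png

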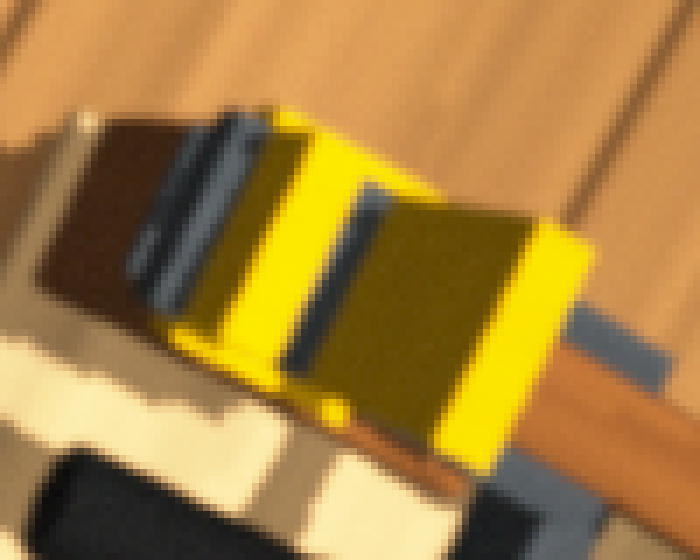

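The crop shows the lip top as a bright strip with its inner edge running (362,185) to (285,365). The wall top's inner edge runs (535,215) to (432,445).

```bash
python3 - <<'E'
from h import *
c=camera("wrist")
k=lambda n,u,v,z:print(n,fonz(c,309.57+u/7,79.57+v/7,z)[:2].round(4))
k("lip out a",310,135,.178);k("lip out b",220,340,.178)
k("lip in a",362,180,.178);k("lip in b",285,370,.178)
k("wall in a",535,217,.208);k("wall in b",432,440,.208)
k("wall out a",597,250,.208);k("wall out b",492,470,.208)
p=grip_target(.5,-.05);p[:2]=.5165,.0195
need(p,.5)
E
```

```text
lip out a [0.557  0.1283]
lip out b [0.5602 0.0995]
lip in a [0.5659 0.1271]
lip in b [0.5698 0.1007]
wall in a [0.5766 0.1306]
wall in b [0.5795 0.1017]
wall out a [0.5856 0.1318]
wall out b [0.5881 0.1027]
t 2.45 pos [0.5216 0.0181 0.2933] F [-0.6  0.6  0. ] T [ 0.01 -0.04 -0.  ] w 0.085 q6 -0.55
tool d mm [109.3  -4.5  -3.7] units [ 0.547 -0.022 -0.019] spin deg -0.09 u -0.003
```

>>> step_arm:
  increments:
    - [1,0.15,-0.02,-0.02,0]
    - [1,0.15,0,0,0]
    - [1,0.12,0,0,0]
    - [1,0.08,0,0,0]
    - [1,0.02,0,0,0]

```text
clock: 2.95
position: [0.5163, 0.0273, 0.1887]
eef_rot: [0.835, 1.4, -0.819]
contact_force: [-0.2, 0.1, -0.0]
width: 0.0855
```

```bash
python3 - <<'E'
from h import *
p=grip_target(.5,-.05);p[:2]=.5165,.0195
need(p,.5)
c=camera("wrist")
print(blobs(c,(0,150,70),(8,255,255),100))
cv2.imwrite("pics/w2.png",c["color"][:,:,::-1])
E
```

```text
t 2.95 pos [0.5163 0.0273 0.1887] F [-0.2  0.1 -0. ] T [ 0.03 -0.02 -0.  ] w 0.0855 q6 -0.54
tool d mm [ 4.6 -3.7  6.9] units [ 0.023 -0.018  0.035] spin deg 0.41 u 0.014
[([234, 230, 42, 79, 2586], [254.6, 268.1])]
```

View pics/w2.png

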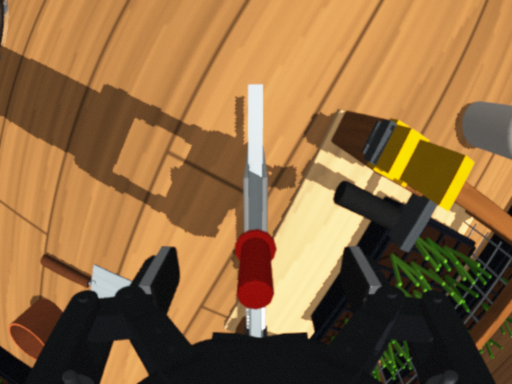

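The jaws straddle the handle, which is at about (255,268). It sits slightly left of the jaw midline, so I'll make a small correction and close.

>>> step_arm:
  increments:
    - [1,0.02,-0.02,0.03,0]
    - [1,0.01,0,0.01,0]
    - [0,0,0,0,0]
    - [0,0,0,0,0]
    - [0,0,0,0,0]
  newtons: 30

```text
clock: 3.5
position: [0.5194, 0.019, 0.1864]
eef_rot: [0.836, 1.395, -0.814]
contact_force: [-0.9, -0.3, 0.9]
width: 0.044
```

>>> step_arm:
  increments:
    - [0,0,0,0,0]
    - [0,0,0,0,0]
    - [0,0,0,0,0]
    - [0,0,0,0,0]
    - [0,0,0,0,0]

```text
clock: 4.0
position: [0.5192, 0.0185, 0.1872]
eef_rot: [0.835, 1.395, -0.815]
contact_force: [-0.1, 0.8, 0.3]
width: 0.0168
```

```bash
python3 - <<'E'
from h import *
need(grip_target(.5,-.05),.5)
need(grip_target(.5,.2),.5)
E
```

```text
t 4.0 pos [0.5192 0.0185 0.1872] F [-0.1  0.8  0.3] T [-0.17  0.34  0.04] w 0.0168 q6 -0.56
tool d mm [ 3.2 -1.4 -0.5] units [ 0.016 -0.007 -0.003] spin deg 0.55 u 0.018
t 4.0 pos [0.5192 0.0185 0.1872] F [-0.1  0.8  0.3] T [-0.17  0.34  0.04] w 0.0168 q6 -0.56
tool d mm [-22.1  -1.1  12. ] units [-0.11  -0.006  0.06 ] spin deg 0.55 u 0.018
```

>>> step_arm:
  increments:
    - [0,-0.025,0,0.012,0]
    - [0,-0.025,0,0.012,0]
    - [0,-0.025,0,0.013,0]
    - [0,-0.025,0,0.013,0]
    - [0,-0.025,0,0.012,0]

```text
clock: 4.5
position: [0.5202, 0.0075, 0.2078]
eef_rot: [0.832, 1.407, -0.82]
contact_force: [1.6, -2.6, -8.3]
width: 0.0171
```

```bash
python3 - <<'E'
from h import *
p=grip_target(.5,.22);p[2]+=.003;need(p,.5)
b=camera("scene")
cv2.imwrite("pics/s2.png",cv2.resize(b["color"][130:270,180:320],(0,0),fx=4,fy=4,interpolation=3)[:,:,::-1])
E
```

```text
t 4.5 pos [0.5202 0.0075 0.2078] F [ 1.6 -2.6 -8.3] T [-0.05  0.06  0.07] w 0.0171 q6 -0.59
tool d mm [-6.4  3.1  3.1] units [-0.032  0.015  0.016] spin deg 0.55 u 0.018
```

View pics/s2.png

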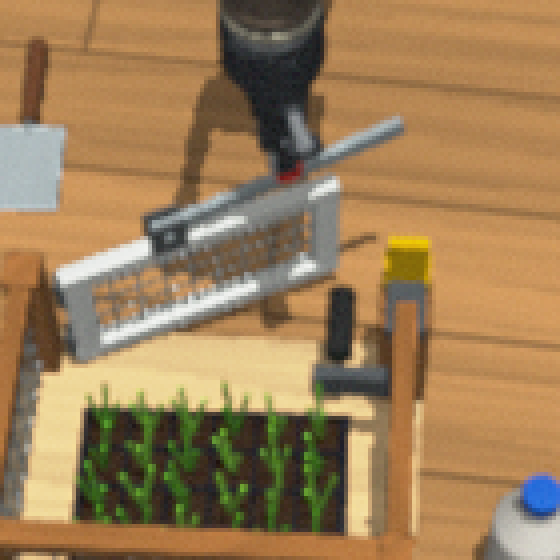

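The bar is lifted with the handle held. I'll raise it slightly more and start the swing.

>>> step_arm:
  increments:
    - [0,-0.02,0,0.008,0]
    - [0,-0.02,0,0.008,0]
    - [0,0,0.04,0.001,0.08]
    - [0,0,0.04,0.001,0.08]
    - [0,0,0.04,0.001,0.08]

```text
clock: 5.05
position: [0.5434, 0.0124, 0.2175]
eef_rot: [0.93, 1.363, -0.922]
contact_force: [0.3, -1.4, -8.4]
width: 0.017
```

```bash
cat >> h.py <<'E'
def est(dz=.003):
    s=get_state();v=s["position"][:2]-Hn
    from scipy.optimize import brentq
    th=brentq(lambda t:grip_target(0,t)[2]+dz-s["position"][2],-.1,.6)
    print("phi(hinge)",np.arctan2(-v[0],v[1]).round(4),"r",np.hypot(*v).round(4),"r exp",(np.hypot(*(grip_target(0,th)[:2]-Hn))).round(4),"theta",round(th,3))
E
python3 - <<'E'
from h import *
est();p=grip_target(.25,.22);p[2]+=.003;need(p,.25)
E
```

```text
phi(hinge) 0.3907 r 0.1806 r exp 0.181 theta 0.255
t 5.05 pos [0.5434 0.0124 0.2175] F [ 0.3 -1.4 -8.4] T [-0.1   0.19  0.07] w 0.017 q6 -0.44
tool d mm [ 3.4 25.7 -1.2] units [ 0.017  0.128 -0.006] spin deg 7.36 u 0.245
```

>>> step_arm:
  increments:
    - [0,0.01,0.035,0,0.07]
    - [0,0.01,0.035,0,0.07]
    - [0,0.0,0.03,0,0.06]
    - [0,0,0.02,0,0.04]
    - [0,0,0,0,0]

```text
clock: 5.55
position: [0.5681, 0.0209, 0.2171]
eef_rot: [1.031, 1.315, -1.021]
contact_force: [-0.6, -1.4, -6.2]
width: 0.0172
```

```bash
python3 - <<'E'
from h import *
est();p=grip_target(.16,.21);p[2]+=.003;need(p,.16)
c=camera("top")
cv2.imwrite("pics/t3.png",cv2.resize(c["color"][130:220,195:330],(0,0),fx=5,fy=5,interpolation=3)[:,:,::-1])
c=camera("wrist");cv2.imwrite("pics/w3.png",c["color"][:,:,::-1])
E
```

```text
phi(hinge) 0.2461 r 0.181 r exp 0.1812 theta 0.252
t 5.55 pos [0.5681 0.0209 0.2171] F [-0.6 -1.4 -6.2] T [-0.13  0.18 -0.08] w 0.0172 q6 -0.29
tool d mm [ 3.9 15.8 -2.3] units [ 0.02   0.079 -0.011] spin deg 4.92 u 0.164
```

View pics/w3.png

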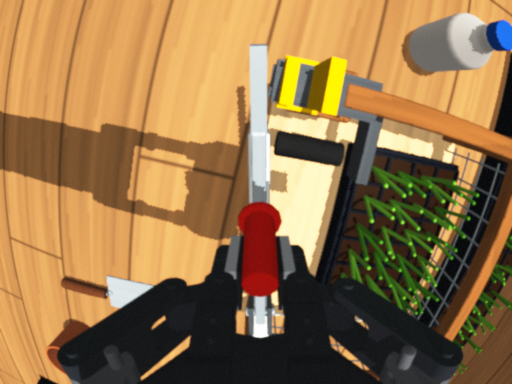

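The wrist view shows the bar (column ≈259) raised and just outside the lip (≈288,85), with the notch to its right at about (308,85). I'll continue the swing slowly.

>>> step_arm:
  increments:
    - [0,0.015,0.025,0,0.05]
    - [0,0.015,0.025,0,0.05]
    - [0,0.01,0.02,0,0.04]
    - [0,0.0,0.01,0,0.02]
    - [0,0,0,0,0]

```text
clock: 6.15
position: [0.5853, 0.0273, 0.2132]
eef_rot: [1.101, 1.279, -1.084]
contact_force: [-2.9, 0.5, -0.5]
width: 0.0174
```

```bash
python3 - <<'E'
from h import *
est();p=grip_target(.145,.21);p[2]+=.003;need(p,.145)
c=camera("wrist");cv2.imwrite("pics/w4.png",cv2.resize(c["color"][20:200,180:400],(0,0),fx=3.5,fy=3.3,interpolation=3)[:,:,::-1])
E
```

```text
phi(hinge) 0.1469 r 0.1838 r exp 0.184 theta 0.209
t 6.15 pos [0.5853 0.0273 0.2132] F [-2.9  0.5 -0.5] T [-0.01  0.43 -0.01] w 0.0174 q6 -0.19
tool d mm [-0.1  0.4 -0.1] units [-0.     0.002 -0.   ] spin deg 0.71 u 0.024
```

View pics/w4.png

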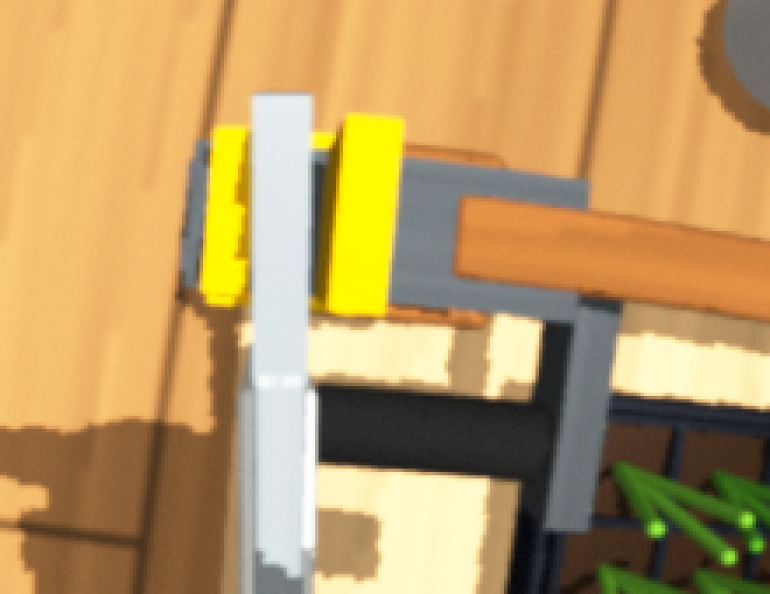

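The bar is over the notch. The gap to the wall is about 27 px (~3.5 mm), and the left edge is nearly over the lip, so it needs to move ~1.5 mm further in. I'll creep towards the wall.

>>> step_arm:
  increments:
    - [0,0,0.006,0,0.015]
    - [0,0,0.003,0,0.01]
    - [0,0,0.003,0,0]
    - [0,0,0.002,0,0]
    - [0,0,0.002,0,0]

```text
clock: 6.7
position: [0.5872, 0.0276, 0.213]
eef_rot: [1.111, 1.276, -1.096]
contact_force: [-4.2, 0.3, 1.4]
width: 0.0173
```

```bash
python3 - <<'E'
from h import *
est();p=grip_target(.14,.21);p[2]+=.003;need(p,.14)
c=camera("wrist");I=c["color"];h=cv2.cvtColor(I,cv2.COLOR_RGB2HSV)
for r in (70,80,90): print(r,''.join('Y' if 20<=h[r,x,0]<=34 and h[r,x,1]>150 else ('g' if h[r,x,1]<70 and h[r,x,2]>130 else '.') for x in range(230,305)))
E
```

```text
phi(hinge) 0.1365 r 0.1839 r exp 0.1841 theta 0.207
t 6.7 pos [0.5872 0.0276 0.213 ] F [-4.2  0.3  1.4] T [-0.05  0.68  0.07] w 0.0173 q6 -0.18
tool d mm [-0.3 -0.6 -0. ] units [-0.001 -0.003 -0.   ] spin deg 0.2 u 0.007
70 ....YYYYYYYYYYYYYYYY.gggggggggggggggggg.YYYYYYYYYYYYYYYYYY.gggggggggggggggg
80 ....YYYYYYYYYYYYYYY..ggggggggggggggggggYYYYYYYYYYYYYYYYYY.ggggggggggggggggg
90 .ggYYYYYYYYYYYYYYYY..ggggggggggggggggg.YYYYYYYYYYYYYYYYY.gggggggggggggggggg
```

The bar is now at the back wall, with no gap to it and a dark gap to the lip. I'll lower it along its arc.

>>> step_arm:
  increments:
    - [0,0.018,0.001,-0.009,0]
    - [0,0.018,0.001,-0.009,0]
    - [0,0.018,0.001,-0.009,0]
    - [0,0.01,0.001,-0.005,0]
    - [0,0,0.001,0,0]

```text
clock: 7.25
position: [0.5861, 0.0347, 0.2014]
eef_rot: [1.11, 1.278, -1.097]
contact_force: [-3.7, 1.7, 0.9]
width: 0.0171
```

```bash
python3 - <<'E'
from h import *
est();p=grip_target(.139,.02);p[2]+=.003;need(p,.139)
c=camera("wrist");I=c["color"];h=cv2.cvtColor(I,cv2.COLOR_RGB2HSV)
for r in (70,80,90): print(r,''.join('Y' if 20<=h[r,x,0]<=34 and h[r,x,1]>150 else ('g' if h[r,x,1]<70 and h[r,x,2]>130 else '.') for x in range(230,305)))
E
```

```text
phi(hinge) 0.1371 r 0.1911 r exp 0.1909 theta 0.089
t 7.25 pos [0.5861 0.0347 0.2014] F [-3.7  1.7  0.9] T [-0.08  0.61  0.07] w 0.0171 q6 -0.17
tool d mm [ 7.1 -0.4 -3. ] units [ 0.035 -0.002 -0.015] spin deg 0.25 u 0.008
70 ....YYYYYYYYYYYYYYYYY.gggggggggggggggg.YYYYYYYYYYYYYYYYYYYYYYY.............
80 ...YYYYYYYYYYYYYYYYY..gggggggggggggggg..YYYYYYYYYYYYYYYYYYYY.g..ggggggggggg
90 ...YYYYYYYYYYYYYYYY...gggggggggggggggg.YYYYYYYYYYYYYYYYYYYYYg.ggggggggg.ggg
```

>>> step_arm:
  increments:
    - [0,0.015,0.001,-0.007,0]
    - [0,0.012,0.001,-0.005,0]
    - [0,0.01,0.001,-0.004,0]
    - [0,0,0.001,0,0]
    - [0,0,0.001,0,0]

```text
clock: 7.8
position: [0.5856, 0.0382, 0.1944]
eef_rot: [1.109, 1.28, -1.1]
contact_force: [-4.6, 1.2, 1.4]
width: 0.0169
```

```bash
python3 - <<'E'
from h import *
est();p=grip_target(.139,.0);p[2]+=.003;need(p,.139)
c=camera("wrist");I=c["color"];h=cv2.cvtColor(I,cv2.COLOR_RGB2HSV)
for r in (70,80,90): print(r,''.join('Y' if 20<=h[r,x,0]<=34 and h[r,x,1]>150 else ('g' if h[r,x,1]<70 and h[r,x,2]>130 else '.') for x in range(230,305)))
cv2.imwrite("pics/w5.png",cv2.resize(I[20:220,160:400],(0,0),fx=3,fy=3,interpolation=3)[:,:,::-1])
E
```

```text
phi(hinge) 0.1372 r 0.1946 r exp 0.1942 theta 0.02
t 7.8 pos [0.5856 0.0382 0.1944] F [-4.6  1.2  1.4] T [-0.    0.71  0.02] w 0.0169 q6 -0.16
tool d mm [ 2.1 -0.4 -0.4] units [ 0.01  -0.002 -0.002] spin deg 0.23 u 0.008
70 ......................gggggggggggggggg.....................................
80 ..YYYYYYYYYYYYYYYYY...ggggggggggggggggg..YYYYYYYYYYYYYYYYYYYYYY............
90 ..YYYYYYYYYYYYYYYYY...gggggggggggggggg.YYYYYYYYYYYYYYYYYYYYYYYg.gg.g.......
```

View pics/w5.png

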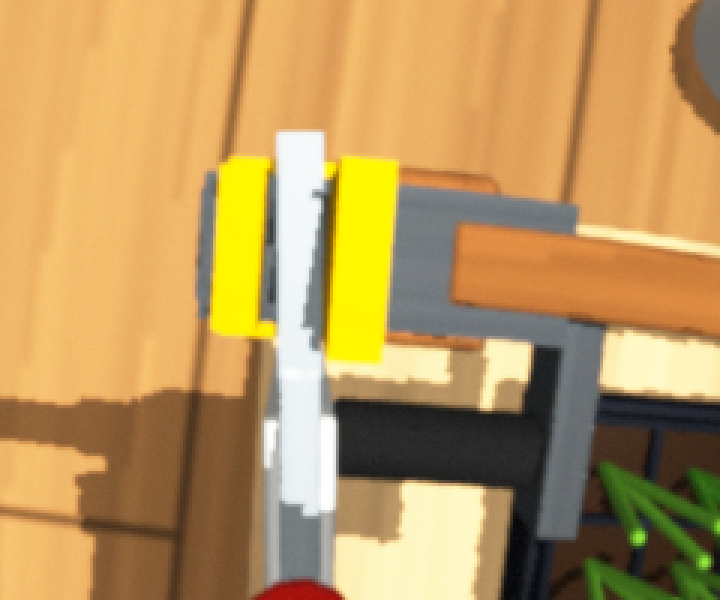

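The bar is down between the lip and the wall. I'll lower the last 2 mm, then ease the gate gently outward onto the lip so the buffer doesn't slam it on release.

>>> step_arm:
  increments:
    - [0,0.008,0.001,-0.001,0]
    - [0,0.005,0.001,-0.001,0]
    - [0,0.0,-0.001,0,0]
    - [0,0,-0.002,0,0]
    - [0,0,-0.002,0,0]

```text
clock: 8.35
position: [0.5855, 0.0381, 0.1944]
eef_rot: [1.11, 1.279, -1.099]
contact_force: [-2.5, 3.0, -0.9]
width: 0.0175
```

```bash
python3 - <<'E'
from h import *
est();p=grip_target(.139,.0);p[2]+=.003;need(p,.139)
E
```

```text
phi(hinge) 0.1375 r 0.1945 r exp 0.1941 theta 0.02
t 8.35 pos [0.5855 0.0381 0.1944] F [-2.5  3.  -0.9] T [0.03 0.44 0.02] w 0.0175 q6 -0.16
tool d mm [ 2.1 -0.3 -0.4] units [ 0.01  -0.001 -0.002] spin deg 0.21 u 0.007
```

>>> step_arm:
  increments:
    - [0,0.012,0,0,0]
    - [0,0,-0.003,0,0]
    - [0,0,-0.004,0,0]
    - [0,0,-0.004,0,0]
    - [0,0,-0.004,0,0]

```text
clock: 8.85
position: [0.5843, 0.0379, 0.1945]
eef_rot: [1.111, 1.276, -1.096]
contact_force: [-1.5, 2.8, -0.8]
width: 0.0169
```

```bash
python3 - <<'E'
from h import *
est();p=grip_target(.139,.0);p[2]+=.003;need(p,.139)
E
```

```text
phi(hinge) 0.1438 r 0.1945 r exp 0.1941 theta 0.021
t 8.85 pos [0.5843 0.0379 0.1945] F [-1.5  2.8 -0.8] T [0.03 0.42 0.17] w 0.0169 q6 -0.16
tool d mm [ 2.2  0.9 -0.5] units [ 0.011  0.005 -0.003] spin deg 0.24 u 0.008
```

>>> step_arm:
  increments:
    - [0,0.005,-0.003,0,0]
    - [0,0,-0.003,0,0]
    - [0,0,-0.003,0,0]
    - [0,0,-0.002,0,0]
    - [0,0,0,0,0]

```text
clock: 9.35
position: [0.5842, 0.0382, 0.1939]
eef_rot: [1.115, 1.273, -1.092]
contact_force: [-1.6, 2.3, 0.3]
width: 0.0168
```

```bash
python3 - <<'E'
from h import *
est();p=grip_target(.15,.0);p[2]+=.003;need(p,.15)
c=camera("wrist");I=c["color"];h=cv2.cvtColor(I,cv2.COLOR_RGB2HSV)
for r in (80,90,100): print(r,''.join('Y' if 20<=h[r,x,0]<=34 and h[r,x,1]>150 else ('g' if h[r,x,1]<70 and h[r,x,2]>130 else '.') for x in range(230,305)))
E
```

```text
phi(hinge) 0.144 r 0.1948 r exp 0.1943 theta 0.016
t 9.35 pos [0.5842 0.0382 0.1939] F [-1.6  2.3  0.3] T [0.12 0.42 0.05] w 0.0168 q6 -0.16
tool d mm [ 1.6 -1.2 -0.2] units [ 0.008 -0.006 -0.001] spin deg -0.41 u -0.014
80 g...YYYYYYYYYYYYYYYY.gggggggggggggggggg...YYYYYYYYYYYYYYYYYYYYYYYY.........
90 ...gYYYYYYYYYYYYYYYY.ggggggggggggggg.....YYYYYYYYYYYYYYYYYYYYYYYY.g........
100 ....YYYYYYYYYYYYYYYYggggggggggggggggg...YYYYYYYYYYYYYYYYYYYYYYYY.g.........
```

The bar now rests at the lip and the handle load has dropped to about 1.6 N, so I'll release.

>>> step_arm:
  increments:
    - [0.3,0,0,0,0]
    - [0.3,0,0,0,0]
    - [0.6,0,0,0,0]
    - [1,0,0,0,0]
    - [1,0,0,0,0]

```text
clock: 9.9
position: [0.5864, 0.0362, 0.195]
eef_rot: [1.116, 1.266, -1.09]
contact_force: [0.5, -0.4, -0.3]
width: 0.0682
```

>>> step_arm:
  increments:
    - [1,0,0,0,0]
    - [1,0,0,0,0]
    - [1,0,0,0,0]
    - [1,0,0,0,0]
    - [1,0,0,0,0]

```text
clock: 10.4
position: [0.5865, 0.036, 0.1952]
eef_rot: [1.116, 1.266, -1.09]
contact_force: [0.4, -0.7, 0.2]
width: 0.085
```

```bash
python3 - <<'E'
from h import *
need(get_state()["position"],.144)
c=camera("wrist");I=c["color"]
cv2.imwrite("pics/w6.png",I[:,:,::-1])
E
```

```text
t 10.4 pos [0.5865 0.036  0.1952] F [ 0.4 -0.7  0.2] T [-0.01  0.   -0.  ] w 0.085 q6 -0.16
tool d mm [0. 0. 0.] units [0. 0. 0.] spin deg -0.13 u -0.004
```

View pics/w6.png

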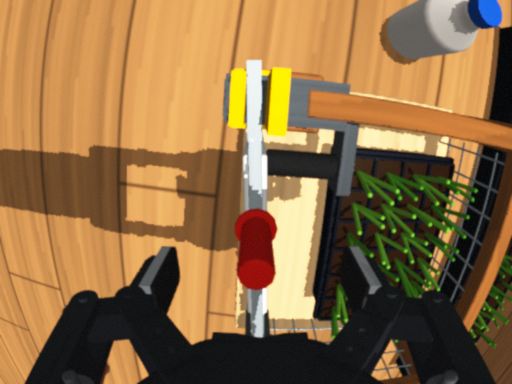

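The jaws are open and clear of the handle, and the bar is sitting in the notch between the lip and the wall. I'll retreat straight up.

>>> step_arm:
  increments:
    - [1,-0.08,0,0,0]
    - [1,-0.15,0,0,0]
    - [1,-0.2,0,0,0]
    - [1,-0.2,0,0,0]
    - [1,0,0,0,0]

```text
clock: 10.95
position: [0.583, 0.0352, 0.3227]
eef_rot: [1.113, 1.271, -1.094]
contact_force: [1.0, 0.3, 0.8]
width: 0.0858
```

```bash
python3 - <<'E'
from h import *
need(get_state()["position"],.144)
c=camera("scene");b=camera("wrist")
A=cv2.resize(c["color"][150:270,180:320],(0,0),fx=4,fy=4,interpolation=3)
B=cv2.resize(b["color"],(0,0),fx=.95,fy=.95)[:,:210*2]
A=cv2.resize(A,(int(A.shape[1]*.7),int(A.shape[0]*.7)))
H=max(A.shape[0],B.shape[0]);f=lambda X:np.pad(X,((0,H-X.shape[0]),(0,0),(0,0)))
print("red wrist",blobs(b,(0,150,70),(8,255,255),100), "scene red",blobs(c,(0,190,90),(5,255,255)))
# bar height at handle: predict handle top in scene if seated level
for t in(0,.12):
  r=.09+.105*np.cos(t)-.06*np.sin(t);p=np.r_[Hn+r*np.array([-np.sin(.144),np.cos(.144)]),.166+.105*np.sin(t)+.06*np.cos(t)];print(t,proj(c,p).round(1))
cv2.imwrite("pics/f.png",np.hstack([f(A),f(B)])[:,:,::-1])
E
```

```text
t 10.95 pos [0.583  0.0352 0.3227] F [1.  0.3 0.8] T [ 0.04 -0.02 -0.02] w 0.0858 q6 -0.16
tool d mm [0. 0. 0.] units [0. 0. 0.] spin deg -0.13 u -0.004
red wrist [([249, 163, 27, 37, 727], [262.0, 179.8])] scene red [([254, 183, 7, 14, 53], [256.7, 190.2])]
0 [256.5 183.8]
0.12 [253.8 181.7]
```

View pics/f.png

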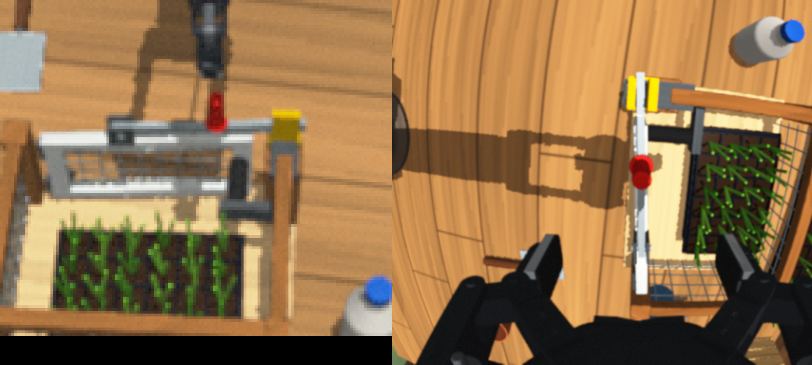

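The bar lies parallel to the gate's top rail, with its end in the keeper. The handle projects where a level bar predicts: 256.7 px measured against 256.5, while a bar resting on the lip would give 253.8. The gripper is clear.

```bash
python3 -c "
from station import *
print(job_done())"
```

```text
the job is handed in; nothing more can be done
None
```

The gate is shut and latched, and I handed the job in at about 11 s on the robot's clock. `job_done()` reports no verdict, so this rests on my own checks.

**What I did:** I gripped the red handle and lifted the bar to about 0.21–0.25 rad. I swung the gate to until the bar came up to the back wall, then lowered it into the notch. Before letting go I eased the gate back against the lip so the buffer would not slam it, then released and retreated straight up.

**Last checks:**
- **Bar:** it lies in the notch between lip and wall. The handle in the scene view matches a level bar (256.7 px against 256.5 predicted; a bar resting on the lip would give 253.8).
- **Gate:** its angle is about 0.07 rad by my estimate, inside the 0.1 limit but not by much. That figure depends on the cage yaw I read from the top view.
- **Forces:** the wrist readings I took were about 5 N or less sideways during the swing and lowering, and about 8 N vertically during the lift. I did not measure the force on the keeper or notch floor directly.
- **Robot and surroundings:** the gripper is clear and reads no contact. The arm's path and the pictures gave no sign of anything else being touched, but I did not measure the positions of the pots, tools and tray again.

**One disagreement:** arm height put the bar at about 0.016–0.02 rad just before release, while the camera showed it level. Further small downward moves lowered it by only about half a millimetre, so I took the difference as grip-height error.

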